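Tare the dish on the counting scale, then weigh in a heat sink

ROBOT

A 6-joint arm with a two-finger parallel gripper is mounted at the origin on the work surface. World frame = base frame: x ahead of the robot, y to its left, z up, the work surface at z = 0. Lengths are in mm, angles in rad, forces in N, time in s.
With the tool pointing down it reaches from about 300 to 875 mm from the base axis. Payload 6.4 kg.
Tool frame: the origin (TCP) lies at the centre of the arm's flange, where the gripper is bolted on; the fingertips stand 173 mm ahead of it and the grasp point (between the pads) lies 155 mm ahead of it; z points along the fingers, y is the line along which they close (so a half turn about z gives the same grasp; the last joint's range is limited). The gripper opens to 85 mm and grips with 20 to 120 N. Pads are 22 mm wide; open, the fingers measure 114 mm over their backs; the gripper's body (76 mm by 85 mm) begins 54 mm behind the grasp point. The pads swing forward as they close: fully open they stand 13 mm farther back than shut.
Start: joints at [-1.539, 0.181, 1.607, -0, 1.354, -0.206], TCP at [135.465, -558.831, 404.688] pointing down, gripper open.
Joint ranges: [-2.99, 2.99], [-0.89, 2.07], [0.3, 2.58], [-1.14, 4.28], [0, 2.63], [-3.12, 3.12]. Speed limits (rad/s): [2.57, 2.57, 3.01, 3.14, 3.14, 3.14].

INTERFACE

Orientations are given as [roll, pitch, yaw] about the fixed x, y, z axes, in that order (R = Rz(yaw) Ry(pitch) Rx(roll)).
In Python, from cell import arm gives the robot as it stands. The module is installed in compiled form; this text tells all that it offers.
- The arm moves only by the tool play_rows, never from a script. Its argument "series" is one flat list of numbers, 6 for each row, row after row: the shift along the tool's x, y, z in units of 20 mm (1.0 is 20 mm), then the turn, a rotation vector about the tool's x, y, z in units of 0.15 rad (1.0 is 0.15 rad). In form: [x, y, z, wx, wy, wz, x, y, z, wx, wy, wz, ...]. A call has exactly 8 rows; each row shifts and turns the commanded pose from where the row before left it, along the tool's axes as they then stand; what a row does not reach is not made up. A row lasts 1/10 s, in which the tool goes at most 50 mm and 8.59 degrees, less where a joint would pass 70% of its speed; a pose out of reach is approached as far as the arm can. A call with a number of a shift or a turn outside -1 to 1 is refused whole. A call with a gripper value outside its range is refused whole. "grip" is the closure, from -1 (fully open) to 1 (shut), set as the call begins (left out, the last holds). The fingers move at their own pace and stop on an object; "newtons" is the grip in N (left out, the last holds). Time passes only in rows, so rows that do not move let the fingers close, or fill a call up. It gives the time, the measured TCP pose, the force, the opening and the grip force at its end, in the units of the state.
- arm.state(): the state, without advancing time (a new reading comes with each control period).
- arm.camera(name): name is "scene" or "top" or "wrist"; returns a dict with "img" (480x640x3 uint8, red, green, blue), "fx", "fy", "cx", "cy" (pixels), "dist_coeffs" ([k1, k2, p1, p2, k3] as OpenCV has them; the pictures are not rectified), "origin" and "rotation" of the camera in the world. Camera axes: x right, y down, z forward; pixel columns grow to the right and rows downward; lengths in mm; the calibration is good to about 2 mm. A picture is of the moment at which its call begins. There is no depth.
- arm.finish_job(): hands the job in; it is judged then, once.
The state is a dict: "time": time; "joint_pos": joint angles; "qd": joint speeds; "tau": joint torques, N m; "position": TCP position; "ee_rot": TCP orientation; "contact_force": force on the tool from outside, world axes, zero at the start; "moment": the same for the moment, N m; "opening": finger opening in mm; "gripper_force": force on a finger pad.
Only numpy, scipy, OpenCV 4.12 (cv2) and the standard library are available. Lean on these libraries where they do the work, as an engineer would, in place of code of your own. Each camera call takes 0.05 s, during which the arm holds its last target. There are 200 camera calls.

TASK

Set the empty black dish on the counting scale so that its foot drops fully home into the round recess of the steel pan (the pan can sit up to 2 cm left or right of the middle, so feel for the recess), and let go. Then hold the orange tare key right down for a good second, release it, and set the finned aluminium heat sink gently into the dish, leaving the dish seated. Never lean hard on the pan or the key, and leave the other things where they are.

Things in the scene. Friction and masses are not known exactly. Their poses are not given: they have to be found in the camera images.
- scale: white counting scale, fixed, 240 x 190 mm (its x, y), origin at the centre of its underside. Its +x axis points from the low front panel (30 mm high, with the orange tare key) to the pan; behind the panel the housing is 48 mm high. On it floats a square steel pan, 130 x 150 x 10 mm (x, y, z), with one round recess at its centre: 47 mm in diameter, 5 mm deep, dark floor, sharp mouth
- pan_mid (a point): middle of the pan's sideways range, at the height of its unloaded top: 30 mm along the scale's +x, 64 mm above its underside; axes as the scale's. The recess lies on the line through here along the scale's y, up to 20 mm either way, not measured: find it by touch or sight; stiff friction (40 N) holds the pan there. Seated, the dish's origin is 5 to 6.5 mm below this height
- pan (a joint): how far the pan has sunk on its load cell, in m: 0 unloaded, about 2 mm per 3 N, hard stop at 0.005 (about 8 N). More than 18 N between the dish and the scale or its pan overloads the cell and fails the job
- tare_top (a point): centre of the top face of the orange round tare key (28 mm diameter), 92 mm from the scale's origin along its -x, 40 mm above the scale's underside; it stands 10 mm proud of the front panel and moves straight down
- tare (a joint): travel of the tare key in m: 0 up, 0.005 fully down; spring, 1 N at first, 5 N fully down, then a hard stop; it counts as held down beyond 0.004. More than 18 N of the robot's hand on the scale or its key fails the job
- bowl: empty black dish, loose, round, 0.1 kg. Origin at the centre of its foot's underside, z up. Foot: disc 44 mm in diameter, 6 mm high. Above it the cup, 60 mm outside diameter widening to 64 mm at the rim, 38 mm above the origin; wall 4 mm, inner floor 11 mm above the origin. Grip it across its outside, fingertips 6 to 15 mm above the origin
- heatsink: finned aluminium heat sink standing upright, loose, about 0.06 kg: 25 mm (its x) by 20 mm (its y) by 50 mm tall, origin at the centre of its underside. Knocking it more than 15 N hard against the dish fails the job. It swaps places with the capacitor and the transformer
- capacitor: bystander: upright blue can capacitor, 26 mm diameter, 42 mm tall, origin under its centre
- transformer: bystander: small transformer with yellow winding and dark core, 30 x 28 x 32 mm, origin under its centre
- blue_bowl: bystander: blue dish of the same shape as the black one, origin under its centre; not to be used
- flux: bystander: bottle 40 mm in diameter, 110 mm tall, origin under its centre
- screwdriver: bystander: red-handled screwdriver lying on the table
- tape: bystander: yellow roll of tape, 80 mm in diameter, 18 mm tall, origin under its centre
- spool: bystander: steel spool 54 mm in diameter, 45 mm tall, origin under its centre

How it is judged (in metres and radians):
On the way, in this order (a step that is already met when the one before it is completed fails the run):
1. the empty dish is seated in the pan's recess and let go (z of bowl in the frame of pan_mid between -0.011 and -0.0035 m and x of bowl in the frame of pan_mid between -0.004 and 0.004 m and horizontal distance between bowl and pan_mid below 0.024 m and angle between bowl's own z axis and vertical below 0.05 rad and contact force between the fingers and bowl below 0.05 N and linear speed of bowl below 0.02 m/s and horizontal distance between heatsink and bowl above 0.06 m), for 0.3 s.
2. the tare key is held down for 0.8 s with the seated dish still empty (z of bowl in the frame of pan_mid between -0.011 and -0.0035 m and x of bowl in the frame of pan_mid between -0.004 and 0.004 m and horizontal distance between bowl and pan_mid below 0.024 m and angle between bowl's own z axis and vertical below 0.05 rad and value of joint tare above 0.004 m and horizontal distance between heatsink and bowl above 0.06 m), for 0.8 s.
At the end, for the whole second after the job is handed in: dish down in the recess (origin 3.5 to 11 mm below the unloaded pan top, within 4 mm of the recess line and 24 mm of the pan middle, tilt under 0.05 rad); heat sink in it (within 26 mm of its axis, underside 4 to 30 mm above the dish underside); tare key up; all at rest, released (z of bowl in the frame of pan_mid between -0.011 and -0.0035 m and x of bowl in the frame of pan_mid between -0.004 and 0.004 m and horizontal distance between bowl and pan_mid below 0.024 m and angle between bowl's own z axis and vertical below 0.05 rad and horizontal distance between heatsink and bowl below 0.026 m and z of heatsink in the frame of bowl between 0.004 and 0.03 m and value of joint tare below 0.001 m and linear speed of each of bowl, heatsink below 0.02 m/s); the robot touches nothing.
It fails at once if more than 18 N between dish and scale (contact force between bowl and scale above 18 N).
It fails at once if more than 18 N of the robot's hand on the scale or tare key (contact force between any of the fingers, the arm and scale above 18 N).
It fails at once if the heat sink knocked against the dish with more than 15 N (contact force between heatsink and bowl above 15 N).
It fails at once if tare key pressed with the heat sink in the dish (value of joint tare above 0.0025 m and horizontal distance between heatsink and bowl below 0.026 m and z of heatsink in the frame of bowl between 0.004 and 0.03 m).
It fails at once if a bystander moved more than 30 mm (distance of any of capacitor, transformer, blue_bowl, flux, screwdriver, tape, spool from where it was at the start of the episode above 0.03 m).
It also fails if it takes over 72 s, if anything falls off the work surface, if the arm or the gripper's body presses on something with over 40 N, if the wrist force passes 120 N, or if a joint passes its speed limit or range.

## Working session

There is one attempt and no reset: what is moved stays moved. The work goes in short steps, Python scripts to look and compute and a tool call to move; the robot and the scene stay as the last step left them, time stands still between calls to the robot, and variables do not carry over. Pictures are saved under pics/ and viewed, at most 13 in all, crops included, and the job is handed in when it is done.

Besides the shell and the picture viewer there is one more tool, called after "Call:" as a command line: name --argument value ..., lists and objects as JSON in quotes. play_rows: Moves the arm, as the interface text tells. Its arguments: {"type":"object","properties":{"series":{"type":"array","items":{"type":"number"}},"grip":{"type":"number"},"newtons":{"type":"number"}},"required":["series"]}

```bash
mkdir -p pics; cat > h.py <<'E'
import numpy as np, cv2, pickle
from scipy.spatial.transform import Rotation as R
def K(c): return np.array([[c['fx'],0,c['cx']],[0,c['fy'],c['cy']],[0,0,1.]])
def px2w(c,uv,z):
    p=cv2.undistortPoints(np.array(uv,float).reshape(-1,1,2),K(c),np.array(c['dist_coeffs'],float)).reshape(-1,2)
    d=np.c_[p,np.ones(len(p))]@np.array(c['rotation']).T
    o=np.array(c['origin']); z=np.broadcast_to(z,len(p))
    return o+d*((z-o[2])/d[:,2])[:,None]
def w2px(c,P):
    Rw=np.array(c['rotation']).T; o=np.array(c['origin'])
    return cv2.projectPoints(np.array(P,float).reshape(-1,1,3),cv2.Rodrigues(Rw)[0],-Rw@o,K(c),np.array(c['dist_coeffs'],float))[0].reshape(-1,2)
def snap(name,fn):
    from cell import arm
    c=arm.camera(name); cv2.imwrite(f'pics/{fn}.png',c['img'][:,:,::-1]); pickle.dump({k:c[k] for k in c},open(f'pics/{fn}.pkl','wb')); return c
def load(fn): return pickle.load(open(f'pics/{fn}.pkl','rb'))
E
python3 - <<'E'
from h import *
from cell import arm
for n in ['top','scene']:
    c=snap(n,n+'0'); print(n,c['fx'],c['origin'],np.round(c['rotation'],3).tolist())
print(arm.state())
E
```

```text
top 602.6016829672186 [ 374.15205985    9.8605505  1248.58865231] [-2.958, -0.0, -1.567]
scene 465.8361760756304 [1550.53820481   19.72472219  736.74442792] [-2.179, 0.021, 1.558]
{'time': 0.1, 'joint_pos': array([-1.53931083e+00,  1.81470816e-01,  1.60786723e+00,  1.41691838e-05,
        1.35381050e+00, -2.06335417e-01]), 'qd': array([ 0.00136387, -0.00202626, -0.0029212 ,  0.00026656, -0.00149936,
        0.00148879]), 'tau': array([ 5.55876795e-04, -4.45874119e+01, -3.52239454e+01, -1.71552197e-04,
        4.13148853e-03, -1.97082738e-05]), 'position': array([ 135.45393236, -558.59662037,  403.8914573 ]), 'ee_rot': array([-3.14007260e+00, -3.32300856e-04,  2.37817596e-01]), 'contact_force': array([-0.63284105, -0.30611187,  0.12061857]), 'moment': array([ 2.41701902e-02, -1.08269514e-02, -9.20802592e-06]), 'gripper_force': 0.0, 'opening': 85.37658711324734}
```

View pics/top0.png

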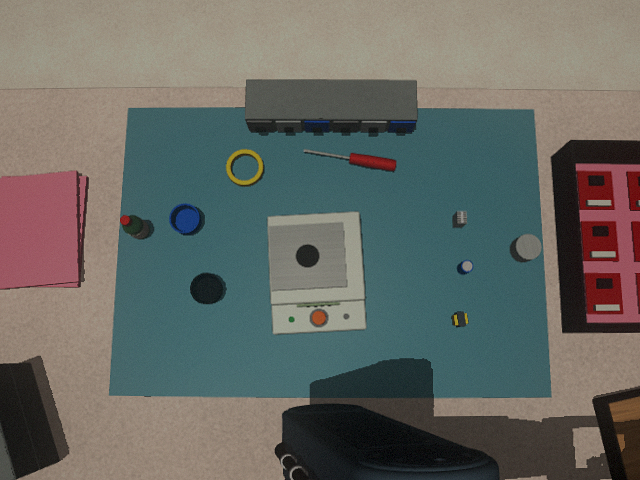

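View pics/scene0.png

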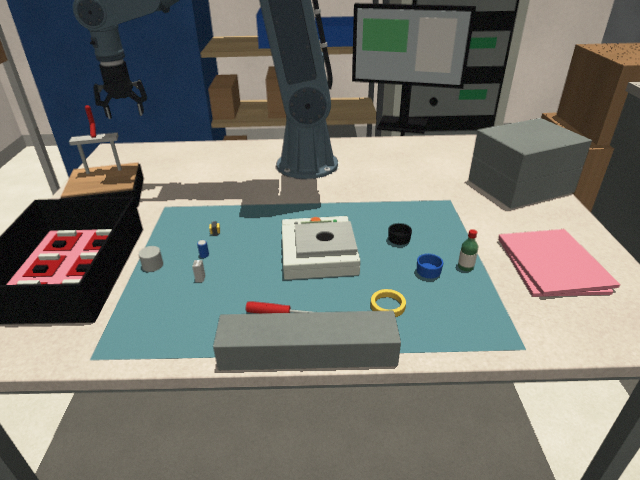

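The top view shows the black dish at (208,288), the recess at (307,256), the tare key at (319,317) and the heat sink at (460,217). The capacitor is at (466,267), the transformer at (460,319), and the blue dish at (186,219). The pan looks shifted to the left.

```bash
sed -i "s/np.array(c\['rotation'\])/RM(c)/g; 3i def RM(c): return R.from_euler('xyz',c['rotation']).as_matrix()" h.py
python3 - <<'E'
from h import *
c=load('top0'); im=c['img']; hsv=cv2.cvtColor(im,cv2.COLOR_RGB2HSV); g=im.max(2)
def cen(m,box,t,z):
    x0,y0,x1,y1=box; mm=np.zeros(m.shape,np.uint8); mm[y0:y1,x0:x1]=m[y0:y1,x0:x1]
    n,l,s,ce=cv2.connectedComponentsWithStats(mm); i=1+np.argmax(s[1:,4]); 
    print(t,'px',ce[i].round(1),s[i].tolist(),'w',px2w(c,[ce[i]],z).round(1)[0]); 
    return (l==i).astype(np.uint8)
cen((g<60),(290,238,325,275),'recess',59)
cen((hsv[...,0]<15)&(hsv[...,1]>120),(305,305,335,330),'tare',40)
cen((g<60),(185,265,230,310),'bowl',36)
w=cen((hsv[...,1]<40)&(g>140),(255,200,380,340),'scale',40)
pts=cv2.approxPolyDP(cv2.convexHull(cv2.findContours(w,0,1)[0][0]),4,True)[:,0]; print(pts.tolist())
for z in (48,30): print(px2w(c,pts,z).round(0)[:,:2].tolist())
cen((hsv[...,1]<70)&(g>60),(447,203,475,232),'hs',50)
E
python3 - <<'E'
from h import *
c=load('top0'); im=c['img'][:,:,::-1]
a=cv2.resize(im[195:245,440:490],(400,400),interpolation=cv2.INTER_CUBIC)
c2=load('scene0')['img'][:,:,::-1]; b=cv2.resize(c2[245:295,180:230],(400,400),interpolation=cv2.INTER_CUBIC)
cv2.imwrite('pics/crop1.png',np.hstack([a,b]))
E
```

```text
recess px [307.1 255.5] [296, 245, 23, 22, 398] w [559.6  48.4  59. ]
tare px [318.4 317.3] [312, 311, 14, 14, 153] w [437.8  25.4  40. ]
bowl px [207.4 288.1] [190, 273, 37, 31, 887] w [495.4 250.   36. ]
scale px [328.1 259.8] [268, 212, 96, 92, 2959] w [553.8   6.4  40. ]
[[357, 212], [363, 298], [272, 303], [268, 217]]
[[652.0, -52.0], [476.0, -63.0], [465.0, 118.0], [640.0, 129.0]]
[[656.0, -53.0], [478.0, -64.0], [467.0, 119.0], [644.0, 131.0]]
hs px [461.6 217. ] [457, 211, 10, 14, 130] w [ 641.6 -265.8   50. ]
```

View pics/crop1.png

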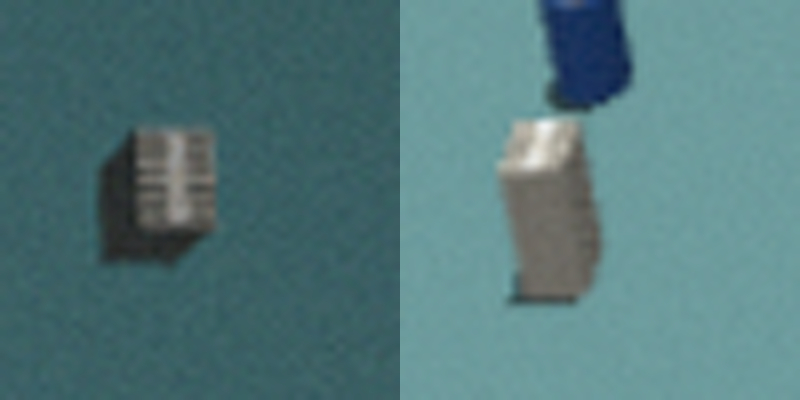

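Call:
play_rows --series '[0,0,0,0,0,1,0,0,0,0,0,0.17,1,-1,0,0,0,0,1,-1,0,0,0,0,1,-1,0,0,0,0,1,-1,0,0,0,0,1,-1,0,0,0,0,1,-1,0,0,0,0]' --grip -1

```text
time: 0.9
position: [248.4, -430.6, 404.5]
ee_rot: [-3.141, 0.0, 0.065]
contact_force: [0.7, -0.6, -0.3]
opening: 85.2
gripper_force: 0.0
```

Call:
play_rows --series '[1,-1,0,0,0,0,1,-1,0,0,0,0,1,-1,0,0,0,0,1,-1,0,0,0,0,1,-1,0,0,0,0,1,-1,0,0,0,0,1,-1,0,0,0,0,1,-1,0,0,0,0]'

```text
time: 1.7
position: [398.1, -260.9, 404.6]
ee_rot: [-3.142, 0.0, 0.065]
contact_force: [0.7, -0.8, -0.3]
opening: 85.2
gripper_force: 0.0
```

Call:
play_rows --series '[1,-1,0,0,0,0,1,-1,0,0,0,0,1,-1,0,0,0,0,1,-1,0,0,0,0,1,-1,0,0,0,0,1,-1,0,0,0,0,0,-1,0,0,0,0,0,-1,0,0,0,0]'

```text
time: 2.5
position: [507.5, -93.8, 404.3]
ee_rot: [-3.141, 0.001, 0.066]
contact_force: [0.3, -0.3, 0.3]
opening: 85.5
gripper_force: 0.0
```

Call:
play_rows --series '[0.5,-1,0,0,0,0,0.5,-1,0,0,0,0,0,-1,0,0,0,0,0,-1,0,0,0,0,0,-1,0,0,0,0,0,-0.5,0,0,0,0,0,0,0,0,0,0,0,0,0,0,0,0]'

```text
time: 3.3
position: [520.5, 15.9, 404.7]
ee_rot: [3.141, 0.0, 0.063]
contact_force: [0.2, -0.6, 0.0]
opening: 85.1
gripper_force: 0.0
```

```bash
python3 - <<'E'
from h import *
from cell import arm
c=snap('wrist','w1'); print(c['fx'],c['origin'],c['rotation']); s=arm.state(); print(s['position'],s['ee_rot'])
print(w2px(c,[[559,48,59],[495,250,38],[438,25,40]]))
E
```

```text
382.73071183427993 [593.66636681  20.13334453 374.40205951] [ 2.85423823e+00 -1.54476379e-04 -1.50877665e+00]
[520.51148112  15.62621541 404.66605185] [3.14118198e+00 3.31324835e-06 6.25848769e-02]
[[289.52329147 169.75580782]
 [ 72.99949588 224.95979587]
 [311.01087466 297.1399226 ]]
```

View pics/w1.png

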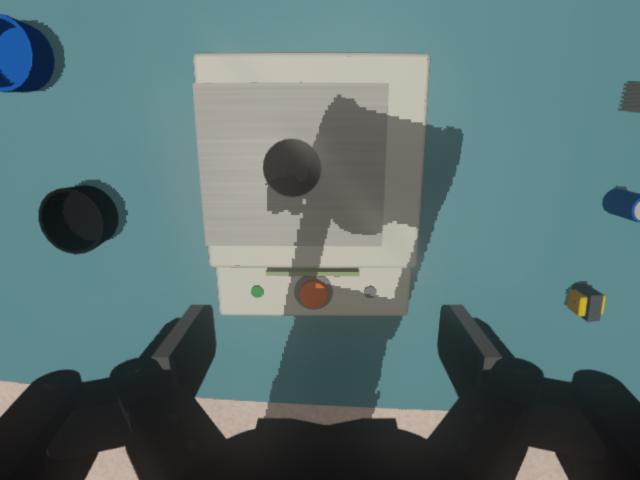

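The wrist view shows the recess at (292,167), the tare key at (314,293) and the pan corners at about (194,84), (388,83), (382,245) and (207,246). The black dish is at (78,218).

```bash
python3 - <<'E'
from h import *
c=load('w1'); im=c['img']; hsv=cv2.cvtColor(im,cv2.COLOR_RGB2HSV); g=cv2.GaussianBlur(im.max(2),(3,3),0)
# radial edges around recess, upper/left side only (no shadow)
rad=np.arange(18,40,.25); P=[]
for a in np.deg2rad(np.arange(0,360,5)):
    x=292+rad*np.cos(a); y=167+rad*np.sin(a)
    v=cv2.remap(g.astype(np.float32),x.astype(np.float32)[None],y.astype(np.float32)[None],1)[0]
    i=np.argmax(np.diff(v)); P.append([x[i],y[i],np.diff(v)[i]])
P=np.array(P); W=px2w(c,P[:,:2],64)[:,:2]
from scipy.optimize import least_squares
f=least_squares(lambda p:np.hypot(W[:,0]-p[0],W[:,1]-p[1])-p[2],[559,48,23.5],loss='soft_l1',f_scale=.5)
print('recess@64',f.x.round(2),np.abs(f.fun).round(1).mean())
print('pan corners',px2w(c,[(194,84),(388,83),(382,245),(207,246)],64).round(1)[:,:2].tolist())
m=((hsv[...,0]<15)&(hsv[...,1]>120)).astype(np.uint8); m[:270]=0;m[320:]=0;m[:,:290]=0;m[:,340:]=0
x,y,w,h=cv2.boundingRect(m); print('tare box',x,y,w,h, px2w(c,[(x+w/2-.5,y+h/2-.5)],40).round(1))
print('housing', px2w(c,[(194,54),(429,54)],48).round(1)[:,:2].tolist(),'front',px2w(c,[(221,315),(408,315)],30).round(1)[:,:2].tolist())
E
```

```text
recess@64 [561.09  46.04  23.11] 0.49444444444444435
pan corners [[620.7, 123.3], [630.0, -24.8], [501.2, -33.1], [491.0, 115.8]]
tare box 299 280 28 28 [[441.9  23.8  40. ]]
housing [[644.8, 128.2], [655.9, -57.4]] front [[407.9, 114.3], [419.7, -72.7]]
```

Call:
play_rows --series '[-0.5,-1,0,0,0,0,0,-1,0,0,0,0,0,-1,0,0,0,0,0,-1,0,0,0,0,0,-1,0,0,0,0,0,-1,0,0,0,0,0,-1,0,0,0,0,0,-1,0,0,0,0]'

```text
time: 4.15
position: [500.8, 175.2, 404.7]
ee_rot: [3.141, -0.0, 0.061]
contact_force: [0.1, -0.2, -0.8]
opening: 85.5
gripper_force: 0.0
```

Call:
play_rows --series '[0,-1,0,0,0,0,0,-1,0.5,0,0,0,0,-1,1,0,0,0,0,-0.75,1,0,0,0,0,0,1,0,0,0,0,0,1,0,0,0,0,0,0.5,0,0,0,0,0,0,0,0,0]'

```text
time: 4.95
position: [495.6, 249.4, 303.1]
ee_rot: [3.141, 0.003, 0.062]
contact_force: [-0.3, 0.1, 0.1]
opening: 85.8
gripper_force: 0.0
```

```bash
python3 - <<'E'
from h import *
from cell import arm
c=snap('wrist','w2'); s=arm.state(); print(s['position'],s['ee_rot'],c['origin'])
print(w2px(c,[[495,250,38]]))
E
```

```text
[496.05490909 249.58201121 304.41041887] [3.14128822e+00 1.06007104e-03 6.15555681e-02] [568.73704811 253.39809309 272.63820587]
[[324.49556065 246.08260497]]
```

View pics/w2.png

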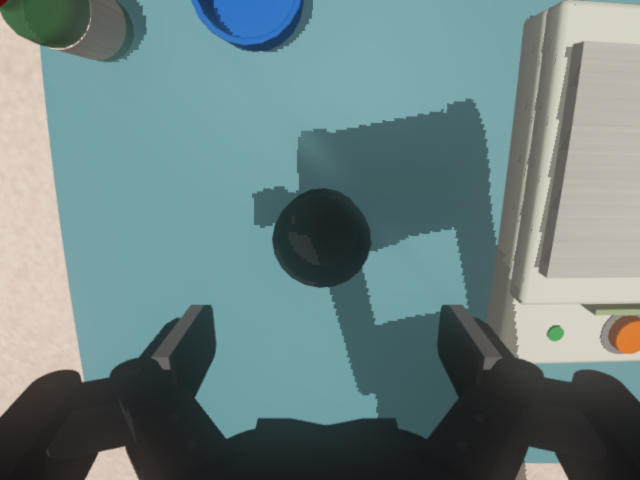

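The wrist view shows the black dish at about (321,238), with a radius of about 48 px, between the open fingers.

```bash
python3 - <<'E'
from h import *
from scipy.optimize import least_squares
c=load('w2'); g=cv2.GaussianBlur(c['img'].max(2),(3,3),0).astype(np.float32)
rad=np.arange(38,60,.25); P=[]
for a in np.deg2rad(np.arange(-10,195,5)):
    x=(321.5+rad*np.cos(a)).astype(np.float32)[None]; y=(238+rad*np.sin(a)).astype(np.float32)[None]
    v=cv2.remap(g,x,y,1)[0]; i=np.argmax(np.diff(v)); P.append([x[0,i],y[0,i]])
W=px2w(c,P,38)[:,:2]
for r in (None,32):
    f=least_squares(lambda p:np.hypot(W[:,0]-p[0],W[:,1]-p[1])-(r or p[2]),[495,250,32],loss='soft_l1',f_scale=.5); print(f.x.round(2))
E
```

```text
[497.95 252.24  31.41]
[498.65 252.28  32.  ]
```

Call:
play_rows --series '[0.12,-0.13,1,0,0,0,0,0,1,0,0,0,0,0,1,0,0,0,0,0,1,0,0,0,0,0,1,0,0,0,0,0,0.95,0,0,0,0,0,0,0,0,0,0,0,0,0,0,0]'

```text
time: 5.8
position: [498.8, 252.9, 186.8]
ee_rot: [-3.141, -0.001, 0.062]
contact_force: [-0.4, -0.1, 0.6]
opening: 85.5
gripper_force: 0.0
```

Call:
play_rows --series '[0,0,0.1,0,0,0,0,0,0.1,0,0,0,0,0,0.1,0,0,0,0,0,0,0,0,0,0,0,0,0,0,0,0,0,0,0,0,0,0,0,0,0,0,0,0,0,0,0,0,0]' --grip -0.65 --newtons 20

```text
time: 6.6
position: [498.1, 252.9, 179.7]
ee_rot: [-3.142, -0.0, 0.062]
contact_force: [-0.2, -0.5, -0.1]
opening: 70.2
gripper_force: 0.0
```

Call:
play_rows --series '[0,0,0.1,0,0,0,0,0,0.1,0,0,0,0,0,0.1,0,0,0,0,0,0,0,0,0,0,0,0,0,0,0,0,0,0,0,0,0,0,0,0,0,0,0,0,0,0,0,0,0]'

```text
time: 7.4
position: [498.1, 252.9, 173.8]
ee_rot: [-3.142, -0.0, 0.062]
contact_force: [0.3, -0.1, -0.2]
opening: 70.4
gripper_force: 0.0
```

Call:
play_rows --series '[0,0,0.05,0,0,0,0,0,0.05,0,0,0,0,0,0.05,0,0,0,0,0,0.05,0,0,0,0,0,0,0,0,0,0,0,0,0,0,0,0,0,0,0,0,0,0,0,0,0,0,0]'

```text
time: 8.2
position: [498.1, 252.9, 169.7]
ee_rot: [-3.142, -0.0, 0.062]
contact_force: [0.1, -0.1, -0.3]
opening: 70.5
gripper_force: 0.0
```

Call:
play_rows --series '[0,0,-0.15,0,0,0,0,0,-0.15,0,0,0,0,0,0,0,0,0,0,0,0,0,0,0,0,0,0,0,0,0,0,0,0,0,0,0,0,0,0,0,0,0,0,0,0,0,0,0]'

```text
time: 9.0
position: [498.0, 252.9, 175.6]
ee_rot: [3.142, 0.0, 0.062]
contact_force: [-0.3, 0.6, 0.1]
opening: 70.3
gripper_force: 0.0
```

Call:
play_rows --series '[0,0,0,0,0,0,0,0,0,0,0,0,0,0,0,0,0,0,0,0,0,0,0,0,0,0,0,0,0,0,0,0,0,0,0,0,0,0,0,0,0,0,0,0,0,0,0,0]' --grip -0.2 --newtons 25

```text
time: 9.8
position: [498.1, 253.0, 176.0]
ee_rot: [-3.142, -0.0, 0.062]
contact_force: [-1.5, -0.8, 5.8]
opening: 61.7
gripper_force: 27.6
```

Call:
play_rows --series '[0,0,-0.5,0,0,0,0,0,-1,0,0,0,0,0,-1,0,0,0,0,0,-1,0,0,0,0,0,-1,0,0,0,0.48,1,0,0,0,0,1,1,0,0,0,0,1,1,0,0,0,0]'

```text
time: 10.6
position: [551.5, 195.7, 266.2]
ee_rot: [-3.141, -0.0, 0.063]
contact_force: [0.2, 0.2, -0.7]
opening: 61.8
gripper_force: 27.6
```

Call:
play_rows --series '[0,1,0,0,0,0,0,1,0,0,0,0,0,1,0,0,0,0,0,1,0,0,0,0,0,1,0,0,0,0,0,1,0,0,0,0,0,1,0,0,0,0,0,0.47,0,0,0,0]'

```text
time: 11.4
position: [560.5, 45.6, 265.8]
ee_rot: [3.141, 0.0, 0.061]
contact_force: [0.4, -0.1, -0.4]
opening: 61.7
gripper_force: 27.6
```

Call:
play_rows --series '[0,0,0,0,0,0,0,0,0,0,0,0,0,0,0,0,0,0,0,0,0,0,0,0,0,0,0,0,0,0,0,0,0,0,0,0,0,0,0,0,0,0,0,0,0,0,0,0]'

```text
time: 12.2
position: [560.6, 47.1, 265.7]
ee_rot: [3.142, -0.0, 0.062]
contact_force: [-0.0, -0.1, -0.1]
opening: 61.7
gripper_force: 27.6
```

```bash
python3 - <<'E'
from h import *
from cell import arm
s=arm.state(); print(s['position'],s['ee_rot'],s['contact_force'])
c=snap('wrist','w3'); t=snap('top','t3')
p=s['position']; b=np.array([p[0]+.3,p[1],p[2]-176+38])
print(w2px(c,[b,[561,46,64]]),w2px(t,[b,[561,46,64]]))
u,v=w2px(t,[b])[0].astype(int)
cv2.imwrite('pics/c3.png',np.hstack([c['img'][60:420,160:500,::-1],cv2.resize(t['img'][v-45:v+45,u-45:u+45,::-1],(360,360))]))
E
```

```text
[560.58220992  47.08078929 265.6958556 ] [ 3.14158465e+00 -3.86274640e-05  6.23988701e-02] [-0.01945124 -0.11776196 -0.06080532]
[[325.44920167 361.75897115]
 [327.99987955 284.80031832]] [[306.71375621 249.15094854]
 [308.26707881 254.36064167]]
```

View pics/c3.png

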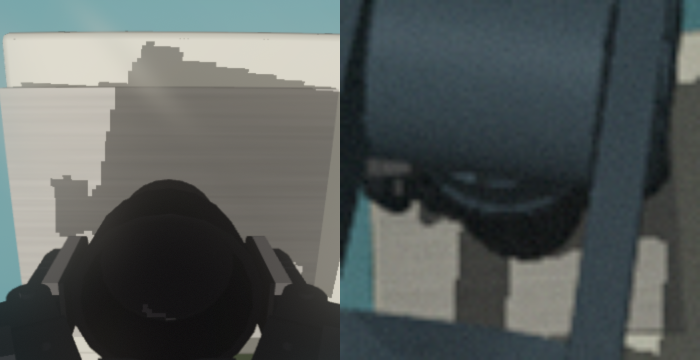

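The dish sits centred between the fingers and hides the recess. I'll descend and feel for it.

Call:
play_rows --series '[0,0,0.6,0,0,0,0,0,0.5,0,0,0,0,0,0.1,0,0,0,0,0,0.05,0,0,0,0,0,0.05,0,0,0,0,0,0,0,0,0,0,0,0,0,0,0,0,0,0,0,0,0]'

```text
time: 13.1
position: [560.7, 47.0, 240.0]
ee_rot: [3.141, -0.001, 0.062]
contact_force: [0.3, 0.3, -0.2]
opening: 61.8
gripper_force: 27.6
```

Call:
play_rows --series '[0,0,0.05,0,0,0,0,0,0.05,0,0,0,0,0,0,0,0,0,0,0,0.05,0,0,0,0,0,0,0,0,0,0,0,0,0,0,0,0,0,0,0,0,0,0,0,0,0,0,0]'

```text
time: 13.9
position: [560.6, 47.0, 236.7]
ee_rot: [3.142, -0.0, 0.062]
contact_force: [0.4, 0.4, -1.0]
opening: 61.8
gripper_force: 27.6
```

Call:
play_rows --series '[0,0,0.05,0,0,0,0,0,0,0,0,0,0,0,0,0,0,0,0,0,0,0,0,0,0,0,0,0,0,0,0,0,0,0,0,0,0,0,0,0,0,0,0,0,0,0,0,0]'

```text
time: 14.7
position: [560.6, 47.0, 235.7]
ee_rot: [3.142, -0.0, 0.062]
contact_force: [0.6, 0.1, -0.5]
opening: 61.8
gripper_force: 27.6
```

Call:
play_rows --series '[0,0,0.05,0,0,0,0,0,0,0,0,0,0,0,0,0,0,0,0,0,0,0,0,0,0,0,0,0,0,0,0,0,0,0,0,0,0,0,0,0,0,0,0,0,0,0,0,0]'

```text
time: 15.5
position: [560.6, 47.0, 234.7]
ee_rot: [3.142, -0.0, 0.062]
contact_force: [0.2, -1.1, 0.3]
opening: 61.8
gripper_force: 27.6
```

Call:
play_rows --series '[0,0,0.05,0,0,0,0,0,0,0,0,0,0,0,0,0,0,0,0,0,0,0,0,0,0,0,0,0,0,0,0,0,0,0,0,0,0,0,0,0,0,0,0,0,0,0,0,0]'

```text
time: 16.3
position: [560.6, 47.0, 233.7]
ee_rot: [3.142, -0.0, 0.062]
contact_force: [0.9, -0.2, 1.9]
opening: 61.6
gripper_force: 27.7
```

Call:
play_rows --series '[0,0,0.05,0,0,0,0,0,0,0,0,0,0,0,0,0,0,0,0,0,0,0,0,0,0,0,0,0,0,0,0,0,0,0,0,0,0,0,0,0,0,0,0,0,0,0,0,0]'

```text
time: 17.1
position: [560.6, 47.0, 232.8]
ee_rot: [3.142, -0.0, 0.062]
contact_force: [0.5, -0.4, 2.5]
opening: 61.6
gripper_force: 27.8
```

Call:
play_rows --series '[0,0,0,0,0,0,0,0,0,0,0,0,0,0,0,0,0,0,0,0,0,0,0,0,0,0,0,0,0,0,0,0,0,0,0,0,0,0,0,0,0,0,0,0,0,0,0,0]' --grip -0.85

```text
time: 17.9
position: [560.6, 47.0, 232.7]
ee_rot: [-3.142, 0.0, 0.062]
contact_force: [-0.5, -0.4, -0.6]
opening: 78.9
gripper_force: 0.0
```

Call:
play_rows --series '[0,0,-0.5,0,0,0,0,0,-1,0,0,0,0,0,-1,0,0,0,0,0,-1,0,0,0,0,0,-1,0,0,0,0,0,-0.5,0,0,0,0,0,0,0,0,0,0,0,0,0,0,0]'

```text
time: 18.7
position: [560.3, 47.0, 332.3]
ee_rot: [-3.142, 0.0, 0.062]
contact_force: [-0.3, 0.6, 0.4]
opening: 79.0
gripper_force: 0.0
```

```bash
python3 - <<'E'
from h import *
from cell import arm
s=arm.state(); print(s['position'],s['ee_rot'],s['contact_force'])
c=snap('wrist','w4'); 
b=np.array([560.9,47,59+37.5])
print(w2px(c,[b]))
E
```

```text
[560.34443922  47.04324902 332.33602287] [-3.14151352e+00  3.37355179e-04  6.22916402e-02] [-0.31421715  0.59759697  0.41011603]
[[325.9483332  260.71754387]]
```

View pics/w4.png

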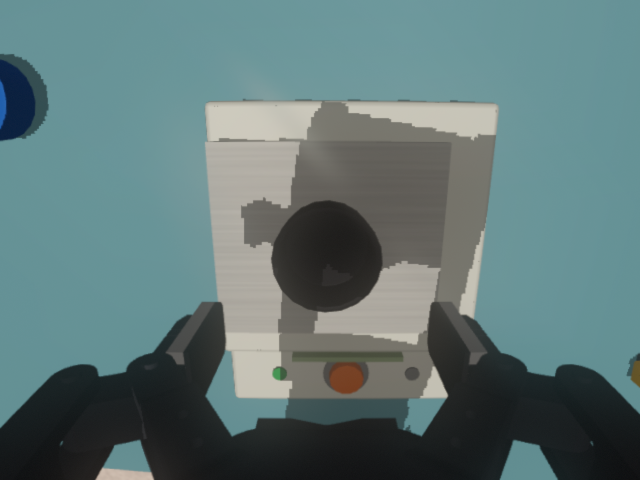

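Call:
play_rows --series '[-1,0.74,0,0,0,0,-1,0,0,0,0,0,-1,0,0,0,0,0,-1,0,0,0,0,0,-1,0,0,0,0,0,-1,0,0,0,0,0,-0.11,0,0,0,0,0,0,0,0,0,0,0]' --grip 1

```text
time: 19.55
position: [439.4, 24.6, 332.2]
ee_rot: [-3.141, 0.001, 0.062]
contact_force: [0.1, 1.0, 0.4]
opening: 0.3
gripper_force: 0.0
```

```bash
python3 - <<'E'
from h import *
from cell import arm
print(arm.state()['position'],arm.state()['opening'])
c=load('w4'); hsv=cv2.cvtColor(c['img'],cv2.COLOR_RGB2HSV)
m=((hsv[...,0]<15)&(hsv[...,1]>120)).astype(np.uint8); m[:355]=0;m[398:]=0;m[:,:320]=0;m[:,375:]=0
x,y,w,h=cv2.boundingRect(m); print(x,y,w,h,px2w(c,[(x+w/2-.5,y+h-1),(x,y+h/2),(x+w-1,y+h/2)],40).round(1))
E
```

```text
[439.38990699  24.63618092 332.19882436] 0.2672227665082465
330 363 33 31 [[427.3  22.5  40. ]
 [440.6  36.5  40. ]
 [442.1  10.7  40. ]]
```

Call:
play_rows --series '[0,0,1,0,0,0,0,0,1,0,0,0,0,0,1,0,0,0,0,0,1,0,0,0,0,0,1,0,0,0,0,0,0.6,0,0,0,0,0,0.15,0,0,0,0,0,0,0,0,0]'

```text
time: 20.35
position: [439.9, 24.6, 217.4]
ee_rot: [-3.141, 0.001, 0.062]
contact_force: [0.0, 0.0, 0.2]
opening: 0.1
gripper_force: 0.0
```

Call:
play_rows --series '[0,0,0.05,0,0,0,0,0,0.05,0,0,0,0,0,0.05,0,0,0,0,0,0.05,0,0,0,0,0,0.05,0,0,0,0,0,0.05,0,0,0,0,0,0,0,0,0,0,0,0,0,0,0]'

```text
time: 21.15
position: [439.7, 24.6, 211.9]
ee_rot: [3.142, -0.0, 0.062]
contact_force: [0.7, 0.3, 2.4]
opening: -0.1
gripper_force: 1.0
```

Call:
play_rows --series '[0,0,0.05,0,0,0,0,0,0.05,0,0,0,0,0,0.05,0,0,0,0,0,0,0,0,0,0,0,0,0,0,0,0,0,0,0,0,0,0,0,0,0,0,0,0,0,0,0,0,0]'

```text
time: 21.95
position: [439.7, 24.6, 208.8]
ee_rot: [3.141, -0.0, 0.062]
contact_force: [1.3, 0.9, 4.4]
opening: -0.3
gripper_force: 2.3
```

Call:
play_rows --series '[0,0,0.03,0,0,0,0,0,0,0,0,0,0,0,0,0,0,0,0,0,0,0,0,0,0,0,0,0,0,0,0,0,0,0,0,0,0,0,0,0,0,0,0,0,0,0,0,0]'

```text
time: 22.75
position: [439.7, 24.6, 208.4]
ee_rot: [3.141, -0.0, 0.062]
contact_force: [-0.8, 0.0, 7.5]
opening: -0.3
gripper_force: 3.8
```

Call:
play_rows --series '[0,0,0,0,0,0,0,0,0,0,0,0,0,0,0,0,0,0,0,0,0,0,0,0,0,0,0,0,0,0,0,0,0,0,0,0,0,0,0,0,0,0,0,0,0,0,0,0]'

```text
time: 23.55
position: [439.7, 24.6, 208.4]
ee_rot: [3.141, -0.0, 0.062]
contact_force: [0.1, -0.0, 8.0]
opening: 0.0
gripper_force: 3.8
```

Call:
play_rows --series '[0,0,0,0,0,0,0,0,0,0,0,0,0,0,-0.3,0,0,0,0,0,-1,0,0,0,0,0,-1,0,0,0,0,0,-1,0,0,0,0,0,-1,0,0,0,0,0,-1,0,0,0]'

```text
time: 24.35
position: [438.8, 24.8, 314.3]
ee_rot: [-3.141, 0.002, 0.062]
contact_force: [-0.1, -0.7, 0.1]
opening: 0.1
gripper_force: 0.0
```

Call:
play_rows --series '[0,1,-1,0,0,0,0.6,1,0,0,0,0,0.6,1,0,0,0,0,0.6,1,0,0,0,0,0.6,1,0,0,0,0,0.6,1,0,0,0,0,0.6,1,0,0,0,0,0.6,1,0,0,0,0]' --grip -1

```text
time: 25.15
position: [533.2, -130.4, 333.2]
ee_rot: [-3.14, 0.002, 0.062]
contact_force: [0.7, 0.2, 0.5]
opening: 85.4
gripper_force: 0.0
```

Call:
play_rows --series '[0.6,1,0,0,0,0,0.6,1,0,0,0,0,0.6,1,0,0,0,0,0.6,1,0,0,0,0,0.6,1,0,0,0,0,0.6,1,0,0,0,0,0.6,1,0,0,0,0,0.8,0.1,0,0,0,0]'

```text
time: 25.95
position: [641.5, -267.6, 332.9]
ee_rot: [-3.141, 0.002, 0.06]
contact_force: [0.5, 0.7, 0.0]
opening: 85.4
gripper_force: 0.0
```

```bash
python3 - <<'E'
from h import *
from cell import arm
s=arm.state(); print(s['position'],s['ee_rot'])
c=snap('wrist','w5'); print(arm.state()['position'])
print(w2px(c,[[641,-265,50],[641,-265,0]]))
t=snap('top','t5'); print(w2px(t,[[560.6,47,96]]))
E
```

```text
[ 641.54462105 -267.60624931  332.94824125] [-3.14101894e+00  2.28777590e-03  5.98239187e-02]
[ 643.30908333 -266.50082722  333.05164025]
[[322.31621447 238.3843777 ]
 [322.97875564 221.1582265 ]]
[[307.26993288 251.98597592]]
```

View pics/w5.png

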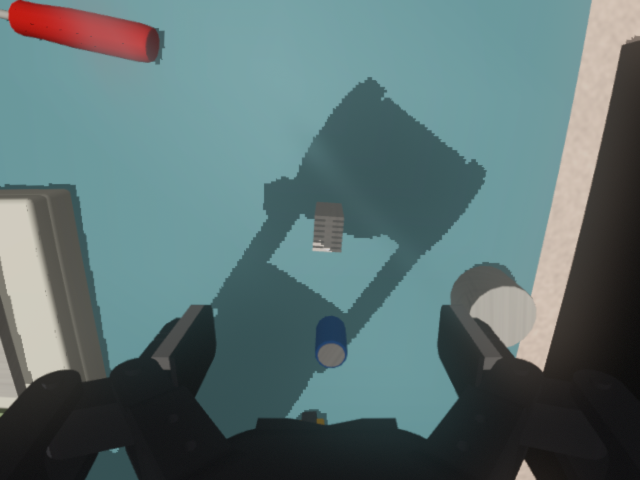

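The heat sink's top face spans about (313–344, 218–252) and is squared up with the gripper. Its width of about 20 mm lies along the closing line.

```bash
python3 - <<'E'
from h import *
c=load('w5')
P=px2w(c,[(313,252),(342.5,251.5),(344,218),(314,218),(328.3,235)],50)[:,:2]; print(P.round(1))
t=load('t5'); g=t['img'].max(2); m=(g<60).astype(np.uint8); m[:225]=0;m[280:]=0;m[:,:280]=0;m[:,335:]=0
n,l,s,ce=cv2.connectedComponentsWithStats(m); i=1+np.argmax(s[1:,4]); print(ce[i],s[i])
cv2.imwrite('pics/c5.png',cv2.resize(t['img'][200:340,255:375,::-1],(480,560)))
E
```

```text
[[ 630.8 -259.1]
 [ 632.3 -279.5]
 [ 656.2 -278.9]
 [ 655.  -258.6]
 [ 643.7 -269. ]]
[306.68986569 253.63003663] [291 238  33  32 819]
```

Call:
play_rows --series '[0,0.12,1,0,0,0,0,0,1,0,0,0,0,0,1,0,0,0,0,0,1,0,0,0,0,0,1,0,0,0,0,0,1,0,0,0,0,0,0.35,0,0,0,0,0,0,0,0,0]'

```text
time: 26.85
position: [641.1, -266.9, 205.4]
ee_rot: [-3.139, 0.003, 0.063]
contact_force: [0.1, 0.6, 0.3]
opening: 85.6
gripper_force: 0.0
```

Call:
play_rows --series '[0,0,0,0,0,0,0,0,0,0,0,0,0,0,0,0,0,0,0,0,0,0,0,0,0,0,0,0,0,0,0,0,0,0,0,0,0,0,0,0,0,0,0,0,0,0,0,0]' --grip 0.2 --newtons 20

```text
time: 27.65
position: [642.1, -267.7, 207.0]
ee_rot: [-3.142, 0.0, 0.062]
contact_force: [0.2, -0.2, 0.6]
opening: 34.2
gripper_force: 0.0
```

Call:
play_rows --series '[0,0,0,0,0,0,0,0,0,0,0,0,0,0,0,0,0,0,0,0,0,0,0,0,0,0,0,0,0,0,0,0,0,0,0,0,0,0,0,0,0,0,0,0,0,0,0,0]' --grip 0.8

```text
time: 28.45
position: [642.2, -267.7, 207.1]
ee_rot: [3.142, -0.0, 0.062]
contact_force: [1.0, -0.4, -0.4]
opening: 19.3
gripper_force: 22.2
```

```bash
python3 -c "
from cell import arm
s=arm.state(); print(s['position'],s['opening'],s['gripper_force'],s['contact_force'])"
```

```text
[ 642.15007221 -267.71567612  207.10078824] 19.312649216646225 22.172006964683533 [ 0.99777883 -0.38143246 -0.39180967]
```

View pics/c5.png

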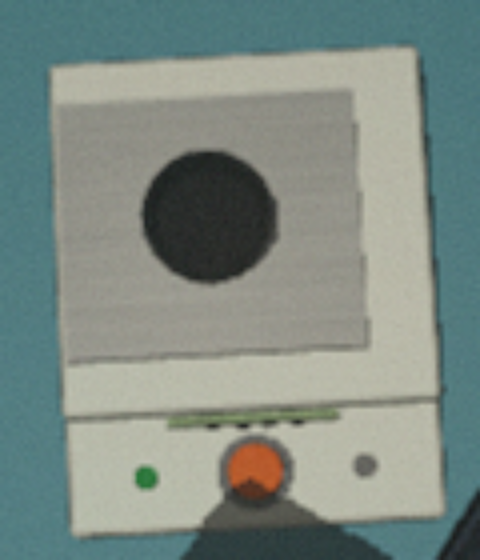

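The top view shows the dish centred and level in the recess, and the grip holds at 19.3 mm opening. Next I'll lift the heat sink and carry it to the dish.

Call:
play_rows --series '[0,0,-0.5,0,0,0,0,0,-1,0,0,0,0,0,-1,0,0,0,0,0,-1,0,0,0,0,0,-1,0,0,0,0,0,-1,0,0,0,0,0,-1,0,0,0,0,0,0,0,0,0]'

```text
time: 29.25
position: [643.0, -268.2, 341.6]
ee_rot: [3.138, -0.005, 0.062]
contact_force: [0.8, -1.1, 0.4]
opening: 19.5
gripper_force: 22.1
```

Call:
play_rows --series '[-0.4,-1,0,0,0,0,-0.4,-1,0,0,0,0,-0.4,-1,0,0,0,0,-0.4,-1,0,0,0,0,-0.4,-1,0,0,0,0,-0.4,-1,0,0,0,0,-0.4,-1,0,0,0,0,-0.35,-1,0,0,0,0]'

```text
time: 30.05
position: [568.4, -111.0, 336.0]
ee_rot: [-3.141, 0.001, 0.062]
contact_force: [-0.3, -0.1, -0.9]
opening: 19.6
gripper_force: 22.0
```

Call:
play_rows --series '[0,-1,0,0,0,0,0,-1,0,0,0,0,0,-1,0,0,0,0,0,-1,0,0,0,0,0,-1,0,0,0,0,0,-1,0,0,0,0,0,-1,0,0,0,0,0,-0.96,0,0,0,0]'

```text
time: 30.85
position: [558.8, 47.8, 336.1]
ee_rot: [-3.141, 0.001, 0.062]
contact_force: [-0.3, -0.4, -2.1]
opening: 19.6
gripper_force: 22.0
```

Call:
play_rows --series '[0,0,0,0,0,0,0,0,0,0,0,0,0,0,0,0,0,0,0,0,0,0,0,0,0,0,0,0,0,0,0,0,0,0,0,0,0,0,0,0,0,0,0,0,0,0,0,0]'

```text
time: 31.65
position: [559.4, 46.8, 337.1]
ee_rot: [-3.142, -0.0, 0.062]
contact_force: [0.1, -0.5, -0.3]
opening: 19.4
gripper_force: 22.0
```

```bash
python3 - <<'E'
from h import *
from cell import arm
s=arm.state(); print(s['position'],s['ee_rot'],s['opening'],s['contact_force'])
c=snap('wrist','w6')
E
```

```text
[559.38701688  46.82524663 337.11948502] [-3.14156861e+00 -5.59867059e-05  6.21221811e-02] 19.383467512572064 [ 0.11525063 -0.51280773 -0.27762823]
```

View pics/w6.png

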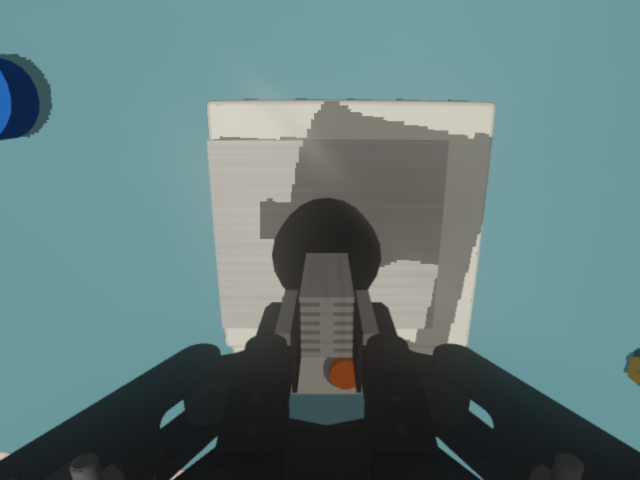

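The heat sink hangs upright in the fingers, centred over the dish, so I'll lower it gently.

Call:
play_rows --series '[0,0,0.6,0,0,0,0,0,0.8,0,0,0,0,0,0.6,0,0,0,0,0,0.4,0,0,0,0,0,0.25,0,0,0,0,0,0.15,0,0,0,0,0,0,0,0,0,0,0,0,0,0,0]'

```text
time: 32.5
position: [559.6, 46.9, 281.6]
ee_rot: [3.141, -0.001, 0.062]
contact_force: [-0.3, -0.2, -1.2]
opening: 19.4
gripper_force: 22.0
```

Call:
play_rows --series '[0,0,0.05,0,0,0,0,0,0.05,0,0,0,0,0,0.05,0,0,0,0,0,0.03,0,0,0,0,0,0.02,0,0,0,0,0,0,0,0,0,0,0,0,0,0,0,0,0,0,0,0,0]'

```text
time: 33.3
position: [559.4, 46.9, 277.1]
ee_rot: [-3.142, -0.0, 0.062]
contact_force: [0.4, -0.3, -0.8]
opening: 19.6
gripper_force: 22.0
```

Call:
play_rows --series '[0,0,0.03,0,0,0,0,0,0.03,0,0,0,0,0,0,0,0,0,0,0,0,0,0,0,0,0,0,0,0,0,0,0,0,0,0,0,0,0,0,0,0,0,0,0,0,0,0,0]'

```text
time: 34.1
position: [559.4, 46.9, 276.0]
ee_rot: [3.142, -0.0, 0.062]
contact_force: [-0.2, -0.3, 1.0]
opening: 19.4
gripper_force: 22.2
```

Call:
play_rows --series '[0,0,0.03,0,0,0,0,0,0.03,0,0,0,0,0,0,0,0,0,0,0,0,0,0,0,0,0,0,0,0,0,0,0,0,0,0,0,0,0,0,0,0,0,0,0,0,0,0,0]'

```text
time: 34.9
position: [559.4, 46.9, 274.8]
ee_rot: [3.142, -0.0, 0.062]
contact_force: [0.5, 0.7, 2.2]
opening: 19.2
gripper_force: 22.4
```

Call:
play_rows --series '[0,0,0,0,0,0,0,0,0,0,0,0,0,0,0,0,0,0,0,0,0,0,0,0,0,0,0,0,0,0,0,0,0,0,0,0,0,0,0,0,0,0,0,0,0,0,0,0]' --grip 0

```text
time: 35.7
position: [559.4, 46.9, 274.7]
ee_rot: [-3.142, 0.0, 0.062]
contact_force: [0.9, 0.2, 0.5]
opening: 42.8
gripper_force: 0.0
```

Call:
play_rows --series '[0,0,-0.3,0,0,0,0,0,-0.6,0,0,0,0,0,-1,0,0,0,0,0,-1,0,0,0,0,0,-1,0,0,0,0,0,-1,0,0,0,0,0,0,0,0,0,0,0,0,0,0,0]'

```text
time: 36.5
position: [559.4, 46.9, 373.5]
ee_rot: [3.141, -0.002, 0.062]
contact_force: [0.0, -0.5, -0.7]
opening: 42.6
gripper_force: 0.0
```

```bash
python3 - <<'E'
from h import *
from cell import arm
c=snap('wrist','w7'); s=snap('scene','s7')
cv2.imwrite('pics/c7.png',np.hstack([c['img'][60:460,140:540,::-1],cv2.resize(s['img'][190:290,270:370,::-1],(400,400))]))
E
```

```text
(no output)
```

View pics/c7.png

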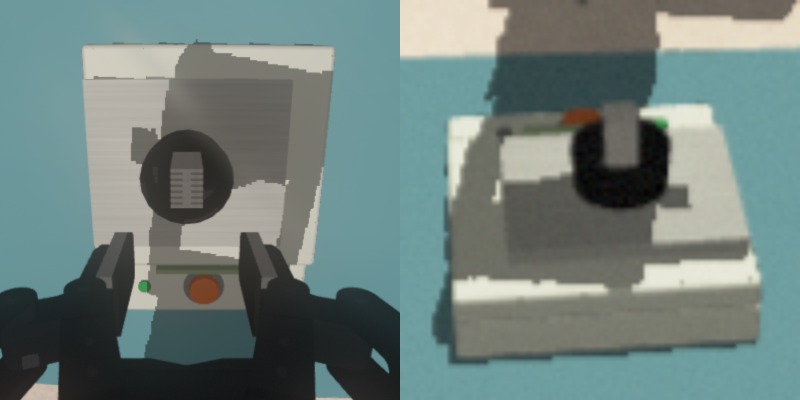

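The heat sink stands upright in the middle of the seated dish, the key is up and the gripper is clear, so I'm handing in.

```bash
python3 -c "
from cell import arm
print(arm.finish_job())"
```

```text
the job is handed in; nothing more can be done
None
```

The job is handed in: the dish is seated in the recess, the tare key was held down for over a second and released, and the heat sink is standing in the dish; `finish_job()` gave no verdict, so the result rests on the force readings and the last pictures.

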